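# Open the bedroom safe with its emergency release

### The arm

A 6-joint arm with a two-finger parallel gripper is mounted at the origin on the work surface. World frame = base frame: x ahead of the robot, y to its left, z up, the work surface at z = 0. Lengths are in mm, angles in rad, forces in N, time in s.
With the tool pointing down it reaches from about 325 to 875 mm from the base axis. Payload 4.4 kg.
Tool frame: the origin (TCP) lies between the finger pads; the fingertips stand 19 mm ahead of it and the grasp point (between the pads) is the TCP; z points along the fingers, y is the line along which they close (so a half turn about z gives the same grasp; the last joint's range is limited). The gripper opens to 85 mm and grips with 20 to 120 N. Pads are 22 mm wide; open, the fingers measure 114 mm over their backs; the gripper's body (76 mm by 85 mm) begins 54 mm behind the grasp point. The pads swing forward as they close: fully open they stand 13 mm farther back than shut.
Start: joints at [1.026, 0.207, 1.542, -0, 1.393, -0.15], TCP at [220.637, 530.986, 250.282] pointing down, gripper open.
Joint ranges: [-2.73, 2.73], [-0.86, 2.22], [0.23, 2.46], [-1.11, 4.25], [0.08, 2.63], [-2.82, 2.82]. Speed limits (rad/s): [2.79, 2.79, 3.14, 3.14, 3.14, 3.14].

### API

Orientations are given as a unit quaternion [w, x, y, z].
In Python, from cell import env gives the robot as it stands. The module is installed in compiled form; this text tells all that it offers.
- The arm moves only by the shell command python3 -m inch 'ROWS' [FORCE]. ROWS is JSON, a list of rows, each an object with "linear": the shift along the tool's x, y, z in m, a list of three; "spin": the turn about the tool's z in rad; "hand": the opening in per cent of the stroke, from 0 (shut) to 100 (fully open). In form: [{"linear": [dx, dy, dz], "spin": spin, "hand": hand}, ...]. A call has 1 to 12 rows; each row shifts and turns the commanded pose from where the row before left it, along the tool's axes as they then stand; what a row does not reach is not made up. A row lasts 1/8 s, in which the tool goes at most 62.5 mm and 10.7 degrees, less where a joint would pass 70% of its speed; a pose out of reach is approached as far as the arm can. A call is refused whole if a number of a shift passes 0.0625 or a number of a turn 0.188, either way. A call with a gripper value outside its range is refused whole. The fingers move at their own pace and stop on an object; FORCE is the grip in N (left out, the last holds). Time passes only in rows, so rows that do not move let the fingers close. It gives the time, the measured TCP pose, the force, the opening and the grip force at its end, in the units of the state.
- env.state(): the state, without advancing time (a new reading comes with each control period).
- env.camera(name): name is "scene" or "top" or "wrist"; returns a dict with "img" (420x560x3 uint8, blue, green, red), "mtx" (3x3 intrinsics, pixels), "dist" ([k1, k2, p1, p2, k3] as OpenCV has them; the pictures are not rectified), "camera_from_world" (4x4, takes a point from world to camera coordinates). Camera axes: x right, y up, looking along -z (the intrinsics and any distortion apply to the point x, -y, -z); pixel columns grow to the right and rows downward; lengths in mm; the calibration is good to about 2 mm. A picture is of the moment at which its call begins. There is no depth.
- env.job_done(): hands the job in; it is judged then, once.
Trained networks look in the newest picture that a camera, given by its name, has taken for a name from the list of things; names that differ only in an ending like _2 or _b are one class to them, and where a whole thing is asked for, a point or a joint stands for the part that bears it (a point fixed in the world has none). Each returns a list of dicts, best first, with "score" (0 to 1); they miss things now and then, are a little off and sometimes report something else, mostly with a low value. They report only what shows in the picture. A call takes as long as a camera call.
- env.cut_out(camera, thing): "region" (420x560 bool, what is visible of it) and "extent" ([left, top, right, bottom] in pixels, round what is visible of it).
- env.landmark_of(camera, thing): "pixel" ([column, row] in pixels: a listed point, or the origin of a listed thing).
The state is a dict: "time_s": time; "q": joint angles; "joint_vel": joint speeds; "joint_efforts": joint torques, N m; "eef_pos": TCP position; "orientation": TCP orientation; "contact_force": force on the tool from outside, world axes, zero at the start; "ft_torque": the same for the moment, N m; "width": opening from 0.0 (shut) to 1.0 (fully open); "finger_force": force on a finger pad.
Only numpy, scipy, OpenCV 4.12 (cv2) and the standard library are available. Lean on these libraries where they do the work, as an engineer would, in place of code of your own. Each camera call takes 0.05 s, during which the arm holds its last target. There are 200 camera calls.

### The job

Open the little steel safe with its emergency release: pinch the two sprung tabs on the sides of the cover on the sloping console, lift the cover off and set it down (do not drop it) on the dressing table, out of the way of the safe door. Then press the button under the cover all the way down without ramming it and let it come right back up, so that the safe door springs ajar. Leave the jar, the bowl of beads and the hairband where they are.

Things in the scene. Friction and masses are not known exactly. Their poses are not given: they have to be found in the camera images.
- safe: Grey steel safe, 200 mm deep (x), 230 wide (y), 150 tall, fixed; origin at the centre of its underside, z up, door on its -x face (towards the robot at yaw 0; yaw within 0.35 rad). On its roof stands a black wedge console, whose 104 x 104 mm upper face slopes down 30 degrees towards the door: outward normal (-0.5, 0, 0.866) in the safe's frame.
- console_face (a point): Centre of the console's sloped face, 10 mm from the safe's centre towards the door, 205 mm above the table; turned as the safe is (z up). Here is a well in the face, 68 mm down the slope by 58 mm along the safe's y, closed by the cover. A round grey push button, flat head 40 mm across, lies in it on the normal through this point, up to 2 mm off along the slope.
- button (a joint): Travel of the push button along the normal into the console, m: 0 up, 0.009 fully down. Its depth differs between safes and is not measured: the head lies 16 to 24 mm below the console face when up, clear of the clip legs. Spring: 3 N to start it, 9 N fully down, then a hard stop; it returns by itself. The door's catch lets go in about the last 2 mm of travel.
- safe_door (a joint): Opening angle of the safe door, rad: 0 shut. Hinged upright at the safe's left (+y) edge. When the catch lets go, a spring swings it to about 0.5 rad, so it sweeps the table within 130 mm in front of the safe; keep that clear.
- cover_mid (a point): Centre of the grey snap cover on the console face. Cover: 84 mm long down the slope (its x), 60 mm over its two tabs (its y), 38 mm high above the face, clip legs 13 mm below it. Its z is the face's outward normal; this point lies 12.5 mm above the face, 25.5 mm below the cover's top. Mass 0.1 to 0.16 kg. Set down the same way up it stands on its legs, this point 25.5 mm above the table.
- tab_mid (a point): Middle of the outer side of the cover's +y tab, 16.5 mm above the face; the -y tab is its mirror image. Each ribbed tab is 44 mm long, from 2 to 31 mm above the face, and gives 8 mm inward against 2 to 6 N. Only with both fully in (44 mm over the tabs) do the clips clear the console, and the cover can be drawn out straight along the normal. Do not grip its ends.
- jar: Empty open amber glass jar, 72 mm across, 100 mm tall, origin at the centre of its underside. Leave alone.
- bowl: White ceramic bowl of glass beads, 120 mm across, 45 mm tall, origin at the centre of its underside. Leave alone.
- hairband: Yellow plastic hairband, a flat arc about 130 mm across and 12 mm thick, origin at its middle on the table. Leave alone.

How it is judged (in metres and radians):
On the way, in this order (a step that is already met when the one before it is completed fails the run):
1. the cover is lifted free of the console (distance between cover_mid and console_face above 0.05 m), for 0.1 s.
2. the cover is set down on the table, released, at rest (height (world z) of cover_mid below 0.045 m and linear speed of cover below 0.03 m/s and contact force between the fingers and cover below 0.1 N), for 0.2 s.
3. the button is pressed fully down (value of joint button above 0.0082 m), for 0.05 s.
4. the button is let up again and the door has sprung ajar (value of joint button below 0.0015 m and value of joint safe_door above 0.25 rad), for 0.2 s.
At the end, for the whole second after the job is handed in: The cover lies at rest on the table (its centre below 45 mm), the button is back up (within 1.5 mm), the safe door stands ajar by more than 0.25 rad, and jar, bowl and hairband are within 30 mm of where they were (all of step 4 and height (world z) of cover_mid below 0.045 m and linear speed of cover below 0.03 m/s and distance of each of jar, bowl, hairband from where it was at the start of the episode below 0.03 m); the robot touches nothing.
It fails at once if the button is rammed (more than 45 N) (contact force between anything else and button above 45 N).
It fails at once if the cover is dropped (falls freely faster than 1 m/s) (linear speed of cover above 1 m/s and contact force between the fingers and cover below 0.05 N).
It fails at once if the jar or the bowl is tipped, or a bystander pushed more than 30 mm (angle between any of jar, bowl's own z axis and vertical above 0.5 rad or distance of any of jar, bowl, hairband from where it was at the start of the episode above 0.03 m).
It also fails if it takes over 58 s, if anything falls off the work surface, if the arm or the gripper's body presses on something with over 40 N, if the wrist force passes 120 N, or if a joint passes its speed limit or range.

## Working session

There is one attempt and no reset: what is moved stays moved. The work goes in short steps, Python scripts to look and compute and a shell command to move; the robot and the scene stay as the last step left them, time stands still between calls to the robot, and variables do not carry over. Pictures are saved under pics/ and viewed, at most 12 in all, crops included, and the job is handed in when it is done.

```bash
mkdir -p pics; cat > h.py <<'E'
import numpy as np, cv2
from cell import env
D=np.diag([1.,-1,-1])
def ray(c,px):
    u=cv2.undistortPoints(np.array([[px]],float),np.array(c["mtx"]),np.array(c["dist"]))[0,0]
    T=np.array(c["camera_from_world"]);R,t=T[:3,:3],T[:3,3]
    d=R.T@np.array([u[0],-u[1],-1]);return -R.T@t,d/np.linalg.norm(d)
def atz(c,px,z):
    o,d=ray(c,px);return o+d*(z-o[2])/d[2]
def tri(rs):
    A=sum(np.eye(3)-np.outer(d,d) for o,d in rs);b=sum((np.eye(3)-np.outer(d,d))@o for o,d in rs);return np.linalg.solve(A,b)
def proj(c,P):
    T=np.array(c["camera_from_world"]);p=(T[:3,:3]@np.atleast_2d(P).T).T+T[:3,3]
    return cv2.projectPoints(p@D,np.zeros(3),np.zeros(3),np.array(c["mtx"]),np.array(c["dist"]))[0][:,0]
E
python3 - <<'E'
from h import *
np.set_printoptions(precision=1,suppress=True)
ims=[];R={}
for n in("scene","top"):
    c=env.camera(n);ims.append(c["img"]);o=np.linalg.inv(np.array(c["camera_from_world"]))[:3,3];print(n,o)
    for t in("safe","console_face","cover_mid","tab_mid","jar","bowl","hairband"):
        for r in env.landmark_of(n,t)[:2]:
            print(n,t,round(r["score"],2),np.array(r["pixel"]));
            R.setdefault(t,{}).setdefault(n,ray(c,r["pixel"]))
for t,v in R.items():
    if len(v)==2: print(t,tri(list(v.values())))
cv2.imwrite("pics/a.png",cv2.resize(np.vstack(ims),None,fx=.71,fy=.71))
cv2.imwrite("pics/s.png",ims[0]);cv2.imwrite("pics/t.png",ims[1])
print(env.state())
E
```

```text
scene [1460.9   50.7 1108.9]
scene safe 0.59 [249.3 222. ]
scene console_face 0.7 [246.6 176.2]
scene cover_mid 0.97 [245.7 170.2]
scene tab_mid 0.77 [256.8 175.5]
scene jar 0.91 [429.6 242.2]
scene bowl 0.63 [169.1 235.5]
scene hairband 0.57 [262.6 287. ]
top [ 433.2   -1.4 1191.5]
top console_face 0.77 [346.9 223.3]
top cover_mid 0.91 [348.3 228.6]
top cover_mid 0.31 [120.4 222.3]
top tab_mid 0.63 [336.9 222.2]
top jar 0.82 [122.4 221.7]
top bowl 0.88 [431.  205.2]
console_face [ 563.4 -135.9  209.9]
cover_mid [ 550.8 -138.3  221. ]
tab_mid [ 564.6 -110.2  216.6]
jar [596.9 415.9   5.9]
bowl [ 637.  -380.6    4.1]
{'time_s': 0.8, 'q': array([ 1. ,  0.2,  1.5, -0. ,  1.4, -0.2]), 'joint_vel': array([-0., -0.,  0.,  0.,  0., -0.]), 'joint_efforts': array([ -0. , -38.3, -29.2,  -0. ,   0. ,   0. ]), 'eef_pos': array([220.6, 531. , 250.3]), 'orientation': array([ 0. ,  0.2,  1. , -0. ]), 'contact_force': array([0.1, 0.8, 0.4]), 'ft_torque': array([-0. , -0.1, -0. ]), 'finger_force': 0.0, 'width': 1.0006734492126723}
```

View pics/a.png

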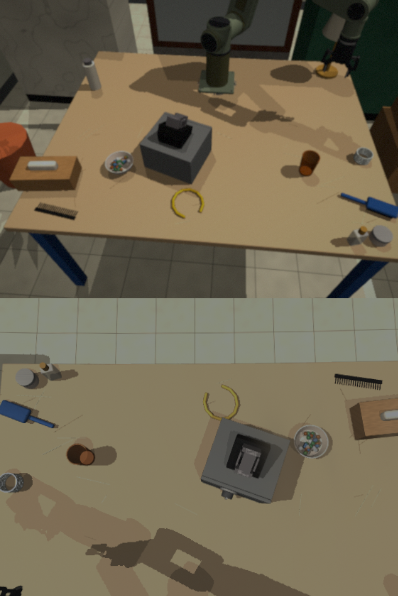

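```bash
cat > fit.py <<'E'
from h import *
from scipy.optimize import minimize
np.set_printoptions(precision=2,suppress=True)
def poly(p,parts):
    x,y,a=p;c,s=np.cos(a),np.sin(a);R=np.array([[c,-s,0],[s,c,0],[0,0,1]])
    return [(R@P.T).T+[x,y,0] for P in parts]
box=lambda X,Y,Z:np.array([[i,j,k] for i in X for j in Y for k in Z],float)
safe=box((-100,100),(-115,115),(0,150))
cx=-10;w=np.array([[cx-45,j,k] for j in(-52,52) for k in(150,179)]+[[cx+45,j,k] for j in(-52,52) for k in(150,231)],float)
def mask(c,p,parts):
    m=np.zeros((420*4,560*4),np.uint8)
    for P in poly(p,parts): cv2.fillConvexPoly(m,cv2.convexHull((proj(c,P)*4).astype(np.int32)),1)
    return m
if __name__=="__main__":
    obs=[]
    for n in("scene","top"):
        c=env.camera(n);r=env.cut_out(n,"safe")[0];print(n,r["score"],r["extent"],r["region"].sum())
        obs.append((c,cv2.resize(r["region"].astype(np.uint8),(2240,1680),interpolation=0)))
    def f(p):
        p=[p[0],p[1],p[2]/100];e=0
        for c,m in obs:
            k=mask(c,p,[safe,w]);m2=m|mask(c,p,[w]);e-=(k&m2).sum()/(k|m2).sum()
        return e
    for a0 in(-20,0,20):
        r=minimize(f,[573,-136,a0],method="Nelder-Mead",options=dict(initial_simplex=[[573,-136,a0],[583,-136,a0],[573,-126,a0],[573,-136,a0+10]],maxfev=120));print(r.x,r.fun)
    p=min([r],key=lambda r:r.fun).x;p=[p[0],p[1],p[2]/100]
    v=[]
    for c,_ in obs:
        im=c["img"].copy()
        for P in poly(p,[safe,w]): cv2.polylines(im,[cv2.convexHull(proj(c,P).astype(np.int32))],True,(0,0,255),1)
        v.append(im)
    cv2.imwrite("pics/fit.png",np.hstack([cv2.resize(v[0][100:270,170:340],None,fx=2.3,fy=2.3),cv2.resize(v[1][150:320,260:430],None,fx=2.3,fy=2.3)]))
E
python3 fit.py
```

```text
scene 0.87 [197.6, 158.3, 299.6, 257.2] 6576
top 0.75 [286.5, 166.7, 409.2, 290.5] 9148
[ 561.55 -138.82  -35.53] -1.8532306179781775
[ 561.62 -138.93  -35.55] -1.852858358827199
[ 562.52 -138.69  -35.82] -1.8517733846012217
```

View pics/fit.png

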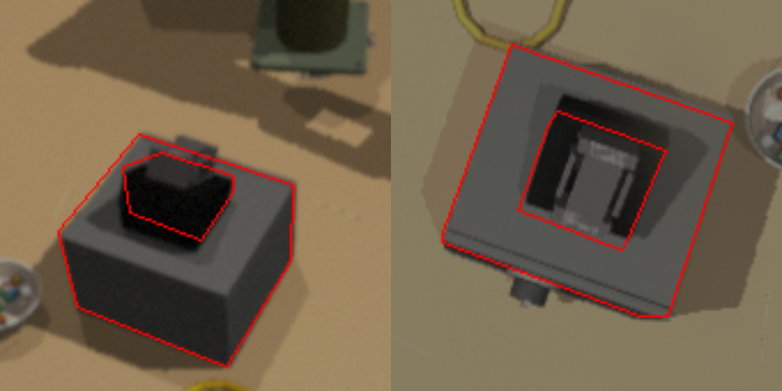

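```bash
cat >> h.py <<'E'
from scipy.spatial.transform import Rotation as Ro
def go(P,yaw=-.355):
    "shift in tool axes (mm) to world P (at present orientation) and spin to bring tool y along safe y"
    s=env.state();q=np.array(s["orientation"]);R=Ro.from_quat(q[[1,2,3,0]]).as_matrix()
    y=np.array([-np.sin(yaw),np.cos(yaw)]);out=[]
    for sg in(1,-1):
        yy=R[:2,1];t=sg*y;a=np.arctan2(yy[0]*t[1]-yy[1]*t[0],yy@t);out.append(round(-a,3))
    print("tool-axes shift",np.round(R.T@(np.array(P)-s["eef_pos"]),1),"spin options",out,"q6",s["q"][5],"w",s["width"],"pos",s["eef_pos"]);print(np.round(R,3))
E
python3 -c "
from h import *
go([530,-130,380])"
```

```text
tool-axes shift [-539.3 -491.7 -129.7] spin options [np.float64(-0.039), np.float64(3.103)] q6 -0.15053507107748565 w 0.996214713008866 pos [220.62104685 530.97494633 250.25947942]
[[-0.923  0.384 -0.   ]
 [ 0.384  0.923 -0.   ]
 [ 0.    -0.    -1.   ]]
```

```bash
python3 -m inch '[{"linear":[0,0,-0.06],"spin":-0.039,"hand":100},{"linear":[0,0,-0.06],"spin":0,"hand":100},{"linear":[-0.044,-0.04,0],"spin":0,"hand":100},{"linear":[-0.044,-0.04,0],"spin":0,"hand":100},{"linear":[-0.044,-0.04,0],"spin":0,"hand":100},{"linear":[-0.044,-0.04,0],"spin":0,"hand":100},{"linear":[-0.044,-0.04,0],"spin":0,"hand":100},{"linear":[-0.044,-0.04,0],"spin":0,"hand":100},{"linear":[-0.044,-0.04,0],"spin":0,"hand":100},{"linear":[-0.044,-0.04,0],"spin":0,"hand":100},{"linear":[-0.044,-0.04,0],"spin":0,"hand":100},{"linear":[-0.044,-0.04,0],"spin":0,"hand":100}]' 30
python3 -c "
from h import *
go([530,-130,380])"
```

```text
time_s: 2.5
eef_pos: [494.9, 1.2, 370.6]
orientation: [0.0, 0.177, 0.984, 0.0]
contact_force: [1.2, 0.7, 0.5]
width: 0.997
finger_force: 0.0
tool-axes shift [ -78.5 -110.8   -9.4] spin options [np.float64(-0.0), np.float64(3.141)] q6 -1.388600101402348 w 0.9967709963601987 pos [494.90689024   1.17406216 370.60051908]
[[-0.938  0.348  0.001]
 [ 0.348  0.938  0.   ]
 [-0.001  0.001 -1.   ]]
```

```bash
python3 -m inch '[{"linear":[-0.035,-0.05,0],"spin":0,"hand":100},{"linear":[-0.035,-0.05,0],"spin":0,"hand":100},{"linear":[-0.008,-0.01,0],"spin":0,"hand":100},{"linear":[0,0,0],"spin":0,"hand":100}]'
python3 - <<'E'
from h import *
import json
np.set_printoptions(precision=1,suppress=True)
R={}
for n in("wrist","top","scene"):
    c=env.camera(n);print(n,np.linalg.inv(np.array(c["camera_from_world"]))[:3,3])
    for t in("console_face","cover_mid","tab_mid"):
        for r in env.landmark_of(n,t)[:2]:
            print(n,t,round(r["score"],2),np.array(r["pixel"]),atz(c,r["pixel"],215.8))
    if n=="wrist":
        im=c["img"].copy();cv2.imwrite("pics/wr.png",im)
        from fit import poly,safe,w
        p=[561.6,-138.8,-.355]
        n0=np.array([-.5,0,.866]);u=np.array([.866,0,.5]);f=np.array([-10,0,205.])
        cov=np.array([f+u*a+np.array([0,b,0])+n0*h for a in(-42,42) for b in(-30,30) for h in(38,)])[[0,1,3,2]]
        face=np.array([f+u*a*52+np.array([0,b*52,0]) for a,b in((-1,-1),(-1,1),(1,1),(1,-1))])
        roof=np.array([[a*100,b*115,150] for a,b in((-1,-1),(-1,1),(1,1),(1,-1))],float)
        for P in poly(p,[cov,face,roof]): cv2.polylines(im,[np.int32(proj(c,P))],True,(0,0,255),1)
        cv2.imwrite("pics/w1.png",im)
E
```

```text
time_s: 3.0
eef_pos: [529.1, -127.5, 369.9]
orientation: [-0.0, 0.177, 0.984, 0.0]
contact_force: [0.3, -0.6, -0.1]
width: 0.998
finger_force: 0.0
wrist [ 457.4 -100.9  492.6]
wrist cover_mid 0.84 [274.7 224.6] [ 553.1 -135.2  215.8]
wrist tab_mid 0.91 [307.5 219.8] [ 559.  -106.3  215.8]
top [ 433.21   -1.45 1191.46]
top cover_mid 0.52 [347.8 228.8] [ 550.76 -134.76  215.8 ]
scene [1460.89   50.67 1108.9 ]
scene console_face 0.57 [247.8 176.6] [ 570.4  -133.07  215.8 ]
scene console_face 0.45 [256.6 172.7] [ 552.75 -110.38  215.8 ]
scene cover_mid 0.63 [249.8 171.6] [ 549.95 -130.2   215.8 ]
scene tab_mid 0.69 [259.2 171.8] [ 548.5  -103.48  215.8 ]
scene tab_mid 0.51 [251.1 221.7] [ 732.99 -101.69  215.8 ]
```

View pics/w1.png

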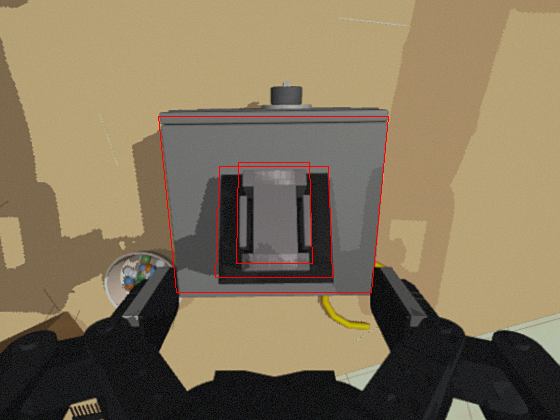

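```bash
python3 -c "
from h import *
go([551,-134.3,275])"
```

```text
tool-axes shift [-23.    0.6  95.4] spin options [np.float64(0.001), np.float64(-3.141)] q6 -1.6108981750762361 w 1.0046281982302183 pos [ 529.19344661 -126.90860306  370.38995859]
[[-0.938  0.347  0.   ]
 [ 0.347  0.938 -0.   ]
 [-0.    -0.    -1.   ]]
```

```bash
python3 -m inch '[{"linear":[-0.011,0,0.045],"spin":0,"hand":100},{"linear":[-0.012,0,0.045],"spin":0,"hand":100},{"linear":[0,0,0.005],"spin":0,"hand":100},{"linear":[0,0,0],"spin":0,"hand":100}]'
python3 - <<'E'
from h import *
np.set_printoptions(precision=1,suppress=True)
c=env.camera("wrist");cv2.imwrite("pics/w2.png",c["img"])
for t in("cover_mid","tab_mid"):
    for r in env.landmark_of("wrist",t)[:2]: print(t,round(r["score"],2),r["pixel"],atz(c,r["pixel"],216 if t=="cover_mid" else 219.5))
go([551,-134.3,228.5])
E
```

```text
time_s: 4.1
eef_pos: [550.9, -135.3, 276.1]
orientation: [0.0, 0.176, 0.984, -0.0]
contact_force: [-0.2, -0.4, 1.4]
width: 1.003
finger_force: 0.0
cover_mid 0.93 [275.4, 240.3] [ 551.9 -134.4  216. ]
tab_mid 0.95 [324.3, 235.9] [ 557.9 -106.2  219.5]
tool-axes shift [ 1.5  1.  49.6] spin options [np.float64(0.0), np.float64(-3.141)] q6 -1.60927709725478 w 1.0020328285670994 pos [ 551.8 -135.6  278.1]
[[-0.9  0.3  0. ]
 [ 0.3  0.9 -0. ]
 [-0.  -0.  -1. ]]
```

View pics/w2.png

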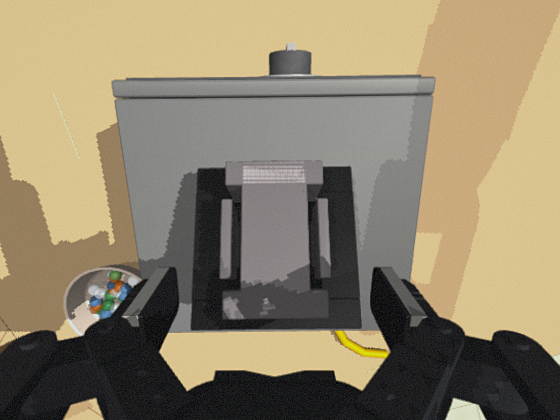

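```bash
python3 -m inch '[{"linear":[0,0.001,0.025],"spin":0,"hand":100},{"linear":[0,0,0.015],"spin":0,"hand":100},{"linear":[0,0,0.008],"spin":0,"hand":100},{"linear":[0,0,0],"spin":0,"hand":100},{"linear":[0,0,0],"spin":0,"hand":60},{"linear":[0,0,0],"spin":0,"hand":60},{"linear":[0,0,0],"spin":0,"hand":60}]' 40
python3 -m inch '[{"linear":[0,0,0],"spin":0,"hand":40},{"linear":[0,0,0],"spin":0,"hand":40},{"linear":[0,0,0],"spin":0,"hand":40},{"linear":[0,0,0],"spin":0,"hand":40}]'
python3 - <<'E'
from h import *
c=env.camera("wrist");cv2.imwrite("pics/w3.png",c["img"]);go([551,-134.3,228.5])
E
```

```text
time_s: 5.12
eef_pos: [551.7, -134.6, 228.8]
orientation: [0.001, 0.176, 0.984, -0.0]
contact_force: [-1.8, 0.3, 5.7]
width: 0.601
finger_force: 4.2
time_s: 5.62
eef_pos: [551.8, -134.7, 229.8]
orientation: [0.001, 0.176, 0.984, -0.001]
contact_force: [-2.5, 0.1, 10.3]
width: 0.492
finger_force: 42.4
tool-axes shift [0.9 0.1 1.3] spin options [np.float64(0.0), np.float64(-3.141)] q6 -1.6076852237095467 w 0.4925282739113907 pos [ 551.76715438 -134.69115232  229.77920363]
[[-0.938  0.347  0.002]
 [ 0.347  0.938 -0.001]
 [-0.003 -0.001 -1.   ]]
```

View pics/w3.png

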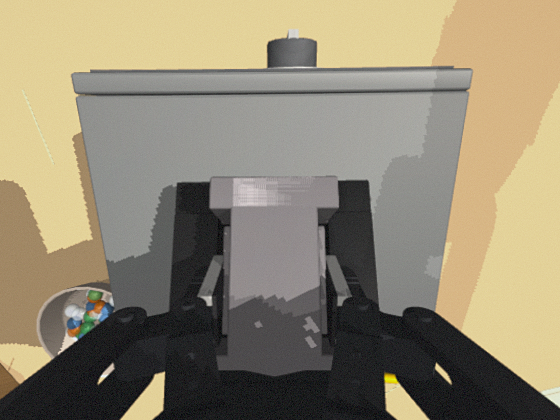

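```bash
python3 -m inch '[{"linear":[0.002,0,-0.0035],"spin":0,"hand":40},{"linear":[0.003,0,-0.0052],"spin":0,"hand":40},{"linear":[0.004,0,-0.0069],"spin":0,"hand":40},{"linear":[0.005,0,-0.0087],"spin":0,"hand":40},{"linear":[0.005,0,-0.0087],"spin":0,"hand":40},{"linear":[0.005,0,-0.0087],"spin":0,"hand":40}]'
python3 -m inch '[{"linear":[0.006,0,-0.0104],"spin":0,"hand":40},{"linear":[0.006,0,-0.0104],"spin":0,"hand":40},{"linear":[0,0,-0.02],"spin":0,"hand":40},{"linear":[0,0,0],"spin":0,"hand":40}]'
python3 - <<'E'
from h import *
c=env.camera("wrist");a=c["img"]
c=env.camera("scene");b=cv2.resize(c["img"][100:270,170:340],(420,420))
cv2.imwrite("pics/w4.png",cv2.resize(np.hstack([a,b]),None,fx=.8,fy=.8));go([470,220,270])
E
```

```text
time_s: 6.42
eef_pos: [528.2, -125.7, 269.7]
orientation: [-0.0, 0.176, 0.984, 0.0]
contact_force: [-0.1, -1.6, -1.8]
width: 0.489
finger_force: 41.0
time_s: 6.92
eef_pos: [518.3, -122.1, 312.2]
orientation: [0.002, 0.176, 0.984, -0.001]
contact_force: [1.1, 0.3, -1.6]
width: 0.491
finger_force: 41.0
tool-axes shift [163.  304.   39.7] spin options [np.float64(0.0), np.float64(-3.141)] q6 -1.6100585354323882 w 0.4900464440805455 pos [ 517.21669368 -121.67743943  309.74207523]
[[-0.938  0.347  0.   ]
 [ 0.347  0.938 -0.   ]
 [-0.     0.    -1.   ]]
```

View pics/w4.png

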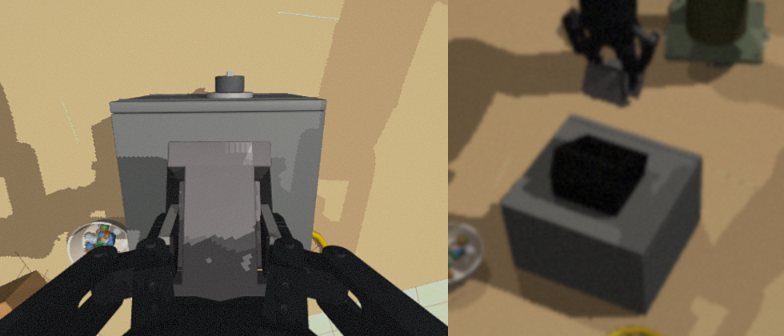

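```bash
python3 -m inch '[{"linear":[0.01,0.016,0],"spin":0,"hand":40},{"linear":[0.018,0.034,0],"spin":0,"hand":40},{"linear":[0.018,0.034,0],"spin":0,"hand":40},{"linear":[0.018,0.034,0],"spin":0,"hand":40},{"linear":[0.018,0.034,0],"spin":0,"hand":40},{"linear":[0.018,0.034,0],"spin":0,"hand":40},{"linear":[0.018,0.034,0],"spin":0,"hand":40},{"linear":[0.018,0.034,0.01],"spin":0,"hand":40},{"linear":[0.018,0.034,0.03],"spin":0,"hand":40},{"linear":[0.009,0.016,0.04],"spin":0,"hand":40},{"linear":[0,0,0.04],"spin":0,"hand":40},{"linear":[0,0,0.04],"spin":0,"hand":40}]'
python3 -m inch '[{"linear":[0,0,0.04],"spin":0,"hand":40},{"linear":[0,0,0.025],"spin":0,"hand":40},{"linear":[0,0,0.01],"spin":0,"hand":40},{"linear":[0,0,0],"spin":0,"hand":40}]'
```

```text
time_s: 8.52
eef_pos: [468.3, 221.1, 147.8]
orientation: [-0.001, 0.176, 0.984, -0.0]
contact_force: [-0.1, 0.4, -1.8]
width: 0.493
finger_force: 41.1
time_s: 9.02
eef_pos: [469.2, 220.2, 74.3]
orientation: [-0.001, 0.176, 0.984, -0.0]
contact_force: [-0.1, -0.2, -1.2]
width: 0.491
finger_force: 41.1
```

```bash
python3 -m inch '[{"linear":[0,0,0.01],"spin":0,"hand":40},{"linear":[0,0,0.008],"spin":0,"hand":40},{"linear":[0,0,0.004],"spin":0,"hand":40},{"linear":[0,0,0.002],"spin":0,"hand":40}]' 20
python3 -m inch '[{"linear":[0,0,0.002],"spin":0,"hand":40},{"linear":[0,0,0.002],"spin":0,"hand":40},{"linear":[0,0,0.002],"spin":0,"hand":40}]'
python3 -c "
from h import *
c=env.camera('wrist');cv2.imwrite('pics/w5.png',c['img'])"
```

```text
time_s: 9.52
eef_pos: [470.1, 219.9, 50.6]
orientation: [-0.0, 0.177, 0.984, -0.0]
contact_force: [0.4, 0.0, -0.6]
width: 0.485
finger_force: 41.1
time_s: 9.9
eef_pos: [470.7, 220.0, 45.9]
orientation: [0.0, 0.176, 0.984, -0.0]
contact_force: [-2.7, -2.1, 15.4]
width: 0.492
finger_force: 44.8
```

View pics/w5.png

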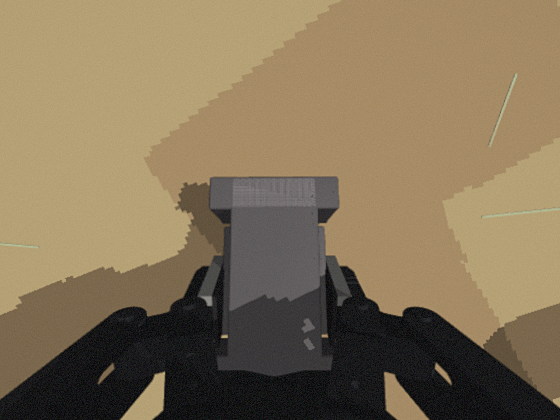

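```bash
python3 -m inch '[{"linear":[0,0,0],"spin":0,"hand":51},{"linear":[0,0,0.001],"spin":0,"hand":52},{"linear":[0,0,0.002],"spin":0,"hand":53},{"linear":[0,0,0.002],"spin":0,"hand":54},{"linear":[0,0,0],"spin":0,"hand":56}]'
python3 -c "
from h import *
c=env.camera('wrist');a=c['img'][130:380,170:390];c=env.camera('scene');p=proj(c,[470,220,40])[0].astype(int);b=c['img'][p[1]-40:p[1]+40,p[0]-35:p[0]+35]
cv2.imwrite('pics/w6.png',np.hstack([cv2.resize(a,(396,450)),cv2.resize(b,(394,450))]))"
```

```text
time_s: 10.58
eef_pos: [473.0, 220.0, 41.1]
orientation: [0.003, 0.176, 0.984, 0.001]
contact_force: [4.1, -2.5, 4.0]
width: 0.561
finger_force: 5.0
```

View pics/w6.png

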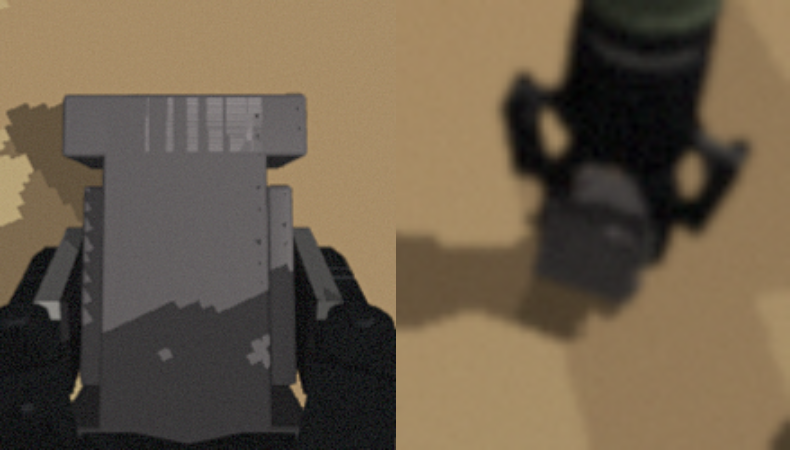

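```bash
python3 -m inch '[{"linear":[0,0,0],"spin":0,"hand":59},{"linear":[0,0,0],"spin":0,"hand":62},{"linear":[0,0,0],"spin":0,"hand":65},{"linear":[0,0,0],"spin":0,"hand":68},{"linear":[0,0,0],"spin":0,"hand":71},{"linear":[0,0,0],"spin":0,"hand":74},{"linear":[0,0,0],"spin":0,"hand":80},{"linear":[0,0,0],"spin":0,"hand":90},{"linear":[0,0,0],"spin":0,"hand":100},{"linear":[0,0,0],"spin":0,"hand":100}]'
python3 -c "
from h import *
c=env.camera('wrist');a=c['img'][130:380,170:390];print(env.landmark_of('wrist','cover_mid')[0]);c=env.camera('scene');p=proj(c,[470,220,40])[0].astype(int);b=c['img'][p[1]-40:p[1]+40,p[0]-35:p[0]+35]
cv2.imwrite('pics/w7.png',np.hstack([cv2.resize(a,(396,450)),cv2.resize(b,(394,450))]))"
```

```text
time_s: 11.92
eef_pos: [470.1, 219.9, 39.8]
orientation: [0.0, 0.176, 0.984, 0.0]
contact_force: [0.4, 0.6, -0.1]
width: 1.0
finger_force: 0.0Traceback (most recent call last):
  File "<string>", line 3, in <module>
    c=env.camera('wrist');a=c['img'][130:380,170:390];print(env.landmark_of('wrist','cover_mid')[0]);c=env.camera('scene');p=proj(c,[470,220,40])[0].astype(int);b=c['img'][p[1]-40:p[1]+40,p[0]-35:p[0]+35]
                                                            ~~~~~~~~~~~~~~~~~~~~~~~~~~~~~~~~~~~~^^^
IndexError: list index out of range
```

```bash
python3 -m inch '[{"linear":[0,0,-0.01],"spin":0,"hand":100},{"linear":[0,0,-0.03],"spin":0,"hand":100},{"linear":[0,0,-0.05],"spin":0,"hand":100},{"linear":[0,0,-0.06],"spin":0,"hand":100},{"linear":[0,0,-0.06],"spin":0,"hand":100},{"linear":[0,0,-0.05],"spin":0,"hand":20},{"linear":[0,0,0],"spin":0,"hand":0}]'
python3 - <<'E'
from h import *
np.set_printoptions(precision=1,suppress=True)
R=[]
c=env.camera('wrist');a=c['img']
for n in("wrist","top","scene"):
    c=env.camera(n)
    for r in env.landmark_of(n,'cover_mid')[:2]:
        print(n,r["score"],r["pixel"],atz(c,r["pixel"],25.5))
p=proj(c,[470,220,20])[0].astype(int);b=c['img'][p[1]-40:p[1]+40,p[0]-35:p[0]+35]
cv2.imwrite('pics/w7.png',np.hstack([cv2.resize(a,(480,360)),cv2.resize(b,(315,360))]))
E
```

```text
time_s: 12.9
eef_pos: [472.9, 220.8, 306.7]
orientation: [0.006, 0.176, 0.984, 0.003]
contact_force: [0.5, 0.5, 0.2]
width: 0.606
finger_force: 0.0
wrist 0.83 [274.8, 176.3] [480.5 219.8  25.5]
wrist 0.67 [296.3, 175.8] [489.2 244.9  25.5]
top 0.56 [197.7, 266.1] [481.6 215.5  25.5]
scene 0.58 [359.1, 204.8] [478.6 203.6  25.5]
```

View pics/w7.png

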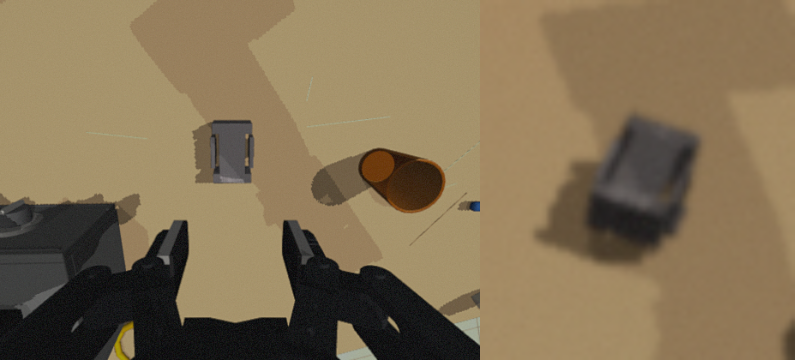

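```bash
python3 -m inch '[{"linear":[-0.01,-0.03,0],"spin":0,"hand":0},{"linear":[-0.02,-0.05,0],"spin":0,"hand":0},{"linear":[-0.025,-0.05,0],"spin":0,"hand":0},{"linear":[-0.025,-0.05,0],"spin":0,"hand":0},{"linear":[-0.025,-0.05,0],"spin":0,"hand":0},{"linear":[-0.025,-0.05,0],"spin":0,"hand":0},{"linear":[-0.02,-0.02,0],"spin":0,"hand":0},{"linear":[0,0,0],"spin":0,"hand":0}]' 20
python3 - <<'E'
from h import *
np.set_printoptions(precision=1,suppress=True)
F=np.array([558.4,-137.2,205.2]);n=np.array([-.469,.174,.866])
c=env.camera('wrist');im=c['img'].copy()
for t in("button","console_face"):
    for r in env.landmark_of("wrist",t)[:2]: print(t,r["score"],r["pixel"],atz(c,r["pixel"],205.2))
for r in env.cut_out("wrist","button")[:1]: print(r["score"],r["extent"])
ux=np.array([.938,-.347,0])*.866+np.array([0,0,.5]);uy=np.array([.347,.938,0])
q=np.array([F+ux*a*34+uy*b*29 for a,b in((-1,-1),(-1,1),(1,1),(1,-1))])
cv2.polylines(im,[np.int32(proj(c,q))],True,(0,0,255),1)
th=np.linspace(0,6.28,40)
cv2.polylines(im,[np.int32(proj(c,np.array([F-20*n+20*(ux*np.cos(a)+uy*np.sin(a)) for a in th])))],True,(0,255,0),1)
cv2.imwrite("pics/w8.png",im)
go([541.1,-130.8,243])
E
```

```text
time_s: 14.25
eef_pos: [506.4, -115.2, 298.5]
orientation: [-0.001, 0.178, 0.984, 0.0]
contact_force: [0.1, 0.2, -0.4]
width: -0.001
finger_force: 0.0Traceback (most recent call last):
  File "<stdin>", line 6, in <module>
ValueError: it knows: bowl, console_face, cover_mid, hairband, jar, safe, tab_mid
```

```bash
python3 - <<'E'
from h import *
np.set_printoptions(precision=1,suppress=True)
F=np.array([558.4,-137.2,205.2]);n=np.array([-.469,.174,.866])
c=env.camera('wrist');im=c['img'].copy()
for r in env.landmark_of("wrist","console_face")[:2]: print(r["score"],r["pixel"],atz(c,r["pixel"],205.2))
ux=np.array([.938,-.347,0])*.866+np.array([0,0,.5]);uy=np.array([.347,.938,0])
q=np.array([F+ux*a*34+uy*b*29 for a,b in((-1,-1),(-1,1),(1,1),(1,-1))])
cv2.polylines(im,[np.int32(proj(c,q))],True,(0,0,255),1)
th=np.linspace(0,6.28,40)
cv2.polylines(im,[np.int32(proj(c,np.array([F-20*n+20*(ux*np.cos(a)+uy*np.sin(a)) for a in th])))],True,(0,255,0),1)
cv2.imwrite("pics/w8.png",im)
go([541.1,-130.8,243])
E
```

```text
tool-axes shift [-39.3  -5.   55.9] spin options [np.float64(0.001), np.float64(-3.141)] q6 -1.6029053801490265 w -0.0005170276088460696 pos [ 506.  -112.6  299. ]
[[-0.9  0.3 -0. ]
 [ 0.3  0.9  0. ]
 [ 0.   0.  -1. ]]
```

View pics/w8.png

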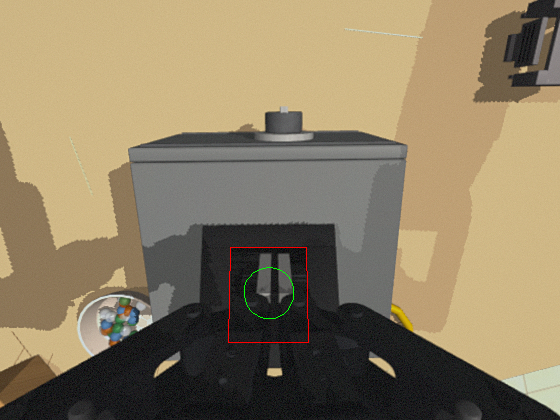

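```bash
python3 -m inch '[{"linear":[-0.02,-0.005,0.01],"spin":0,"hand":0},{"linear":[-0.019,0,0.025],"spin":0,"hand":0},{"linear":[0,0,0.021],"spin":0,"hand":0},{"linear":[0,0,0],"spin":0,"hand":0}]'
python3 -m inch '[{"linear":[-0.005,0,0.0087],"spin":0,"hand":0},{"linear":[-0.005,0,0.0087],"spin":0,"hand":0},{"linear":[-0.0025,0,0.0043],"spin":0,"hand":0},{"linear":[0,0,0],"spin":0,"hand":0}]'
python3 -m inch '[{"linear":[-0.0025,0,0.0043],"spin":0,"hand":0},{"linear":[-0.001,0,0.0017],"spin":0,"hand":0},{"linear":[0,0,0],"spin":0,"hand":0}]'
```

```text
time_s: 14.9
eef_pos: [539.9, -129.7, 241.5]
orientation: [-0.003, 0.175, 0.984, 0.001]
contact_force: [-0.3, -0.2, -0.4]
width: -0.002
finger_force: 0.0
time_s: 15.4
eef_pos: [553.1, -136.1, 221.7]
orientation: [-0.0, 0.177, 0.984, 0.0]
contact_force: [0.3, 0.5, 0.3]
width: -0.001
finger_force: 0.0
time_s: 15.78
eef_pos: [556.4, -137.3, 215.9]
orientation: [-0.0, 0.176, 0.984, 0.0]
contact_force: [0.1, -1.0, -0.4]
width: 0.0
finger_force: 0.0
```

```bash
python3 -m inch '[{"linear":[-0.001,0,0.0017],"spin":0,"hand":0},{"linear":[-0.001,0,0.0017],"spin":0,"hand":0},{"linear":[0,0,0],"spin":0,"hand":0}]'
python3 -m inch '[{"linear":[-0.001,0,0.0017],"spin":0,"hand":0},{"linear":[0,0,0],"spin":0,"hand":0}]'
python3 -m inch '[{"linear":[-0.001,0,0.0017],"spin":0,"hand":0},{"linear":[0,0,0],"spin":0,"hand":0}]'
python3 -m inch '[{"linear":[-0.001,0,0.0017],"spin":0,"hand":0},{"linear":[0,0,0],"spin":0,"hand":0}]'
```

```text
time_s: 16.15
eef_pos: [558.2, -138.0, 212.5]
orientation: [-0.0, 0.176, 0.984, 0.0]
contact_force: [-0.3, 0.1, -0.2]
width: 0.0
finger_force: 0.0
time_s: 16.4
eef_pos: [559.2, -138.3, 210.8]
orientation: [-0.0, 0.176, 0.984, 0.0]
contact_force: [0.4, 0.0, 0.5]
width: -0.003
finger_force: 0.0
time_s: 16.65
eef_pos: [560.1, -138.7, 209.1]
orientation: [-0.0, 0.176, 0.984, 0.0]
contact_force: [-0.8, -0.5, 0.3]
width: -0.001
finger_force: 0.0
time_s: 16.9
eef_pos: [561.0, -139.0, 207.4]
orientation: [-0.0, 0.176, 0.984, 0.0]
contact_force: [-0.5, 0.8, 0.2]
width: -0.004
finger_force: 0.0
```

```bash
for i in 1 2; do python3 -m inch '[{"linear":[-0.001,0,0.0017],"spin":0,"hand":0},{"linear":[0,0,0],"spin":0,"hand":0}]' | egrep 'pos|contact'; done
python3 -m inch '[{"linear":[-0.001,0,0.0017],"spin":0,"hand":0},{"linear":[0,0,0],"spin":0,"hand":0}]' | egrep 'pos|contact'
```

```text
eef_pos: [562.1, -139.4, 206.0]
contact_force: [0.0, -0.2, 0.9]
eef_pos: [563.0, -139.7, 204.5]
contact_force: [-1.6, 0.9, 3.2]
eef_pos: [563.9, -140.0, 202.7]
contact_force: [-2.5, 1.0, 5.1]
```

```bash
python3 -m inch '[{"linear":[-0.001,0,0.0017],"spin":0,"hand":0},{"linear":[0,0,0],"spin":0,"hand":0}]' | egrep 'pos|contact'
python3 -m inch '[{"linear":[-0.001,0,0.0017],"spin":0,"hand":0},{"linear":[0,0,0],"spin":0,"hand":0}]' | egrep 'pos|contact'
python3 -m inch '[{"linear":[-0.0005,0,0.0009],"spin":0,"hand":0},{"linear":[0,0,0],"spin":0,"hand":0}]' | egrep 'pos|contact'
```

```text
eef_pos: [564.8, -140.4, 201.0]
contact_force: [-3.6, 1.8, 5.1]
eef_pos: [565.7, -140.7, 199.5]
contact_force: [-3.6, 1.3, 6.4]
eef_pos: [566.1, -140.8, 198.8]
contact_force: [-4.3, 2.2, 7.3]
```

```bash
python3 -m inch '[{"linear":[-0.0005,0,0.0009],"spin":0,"hand":0},{"linear":[0,0,0],"spin":0,"hand":0}]' | egrep 'pos|contact'
python3 -m inch '[{"linear":[-0.0005,0,0.0009],"spin":0,"hand":0},{"linear":[0,0,0],"spin":0,"hand":0}]' | egrep 'pos|contact'
```

```text
eef_pos: [566.5, -141.0, 198.0]
contact_force: [-3.9, 2.4, 8.2]
eef_pos: [566.6, -141.0, 197.8]
contact_force: [-6.6, 2.2, 10.1]
```

```bash
python3 -m inch '[{"linear":[-0.0003,0,0.0005],"spin":0,"hand":0},{"linear":[0,0,0],"spin":0,"hand":0}]' | egrep 'pos|contact'
python3 -m inch '[{"linear":[0.0025,0,-0.0043],"spin":0,"hand":0},{"linear":[0.005,0,-0.0087],"spin":0,"hand":0},{"linear":[0.01,0,-0.0173],"spin":0,"hand":0},{"linear":[0.01,0,-0.0173],"spin":0,"hand":0},{"linear":[0,0,-0.05],"spin":0,"hand":0},{"linear":[0,0,-0.05],"spin":0,"hand":0},{"linear":[0,0,0],"spin":0,"hand":0},{"linear":[0,0,0],"spin":0,"hand":0},{"linear":[0,0,0],"spin":0,"hand":0}]'
python3 - <<'E'
from h import *
a=env.camera("wrist")["img"];b=env.camera("top")["img"]
cv2.imwrite("pics/w9.png",np.hstack([cv2.resize(a,(400,300)),cv2.resize(b,(400,300))]))
E
```

```text
eef_pos: [566.7, -141.0, 197.7]
contact_force: [-8.3, 3.1, 13.3]
time_s: 20.27
eef_pos: [540.7, -131.4, 341.7]
orientation: [-0.002, 0.176, 0.984, 0.0]
contact_force: [0.7, -0.2, -0.6]
width: 0.001
finger_force: 0.0
```

View pics/w9.png

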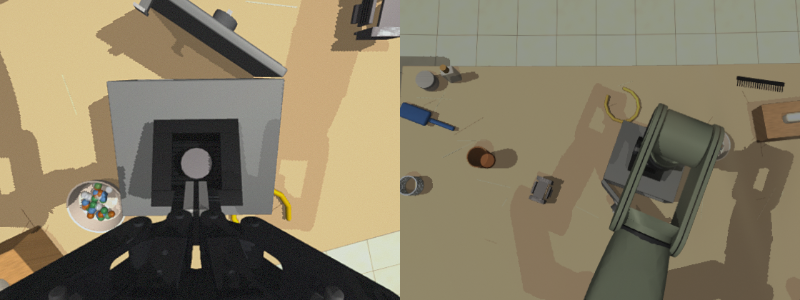

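The left picture shows the safe door ajar (at about 210,35) and the button up in its well (at 197,163). The right picture shows the cover flat on the table (at 543,188), with the jar, bowl and hairband where they were.

```bash
python3 -c "
from cell import env
print(env.job_done())"
```

```text
the job is handed in; nothing more can be done
None
```

The cover is off and standing on the table clear of the door, the button was pressed to its stop at about 16 N and let back up, the safe door is ajar, and the jar, bowl and hairband were left in place; the job is handed in, but no verdict came back.

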